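# Close the jar and show its seal dot in the inspection mirror

## Task

Press the propped-up green lid of the jar down until it lies flat on the jar, so that the red seal dot on its tongue comes down to mirror height. Then turn the inspection mirror by its orange handle until the small camera on the mirror's stand sees the red dot in the middle of the mirror, and finish the job while still holding the handle at that angle, because a spring turns the mirror back when it is let go. Leave the cobek, the spoon and the two sauce dishes where they are.

Things in the scene. Friction and masses are not known exactly. Their poses are not given: they have to be found in the camera images.
- stand: fixed black base plate, 270 x 90 x 12 mm, carrying mirror and camera. Origin on the bench straight below the mirror's upright turning axis; x axis towards the camera, z up; the plate spans x -60 to 210 mm. The grey camera, 44 mm wide, reaches 120 mm above the bench; its lens, at x 160 mm, is aimed at the mirror's middle, 100 mm above the bench.
- camera_lens (a point): front of the black camera lens, 24 mm wide, 100 mm above the bench, 160 mm from the mirror's axis; fixed to the stand.
- sightline (a point): middle of the mirror's reflecting face (68 x 60 mm, white frame 78 x 70 x 10 mm), on the turning axis, 100 mm above the bench. Its x axis is the camera's line of sight after reflection there (it turns twice as far as the mirror), z up. Nothing to touch. The dot is seen in the middle of the mirror when it lies on this x axis.
- handle (a point): centre of the orange handle, a flat upright paddle on top of the mirror frame, on the turning axis, 160 mm above the bench: 12 mm thick, 34 mm wide, 50 mm tall (135 to 185 mm above the bench), nothing beside or above it. Its x axis goes through the 12 mm thickness and points out of the reflecting face, z is up; it turns with the mirror.
- turntable: fixed (locked) bamboo turntable, a disc of 160 mm diameter, 20 mm tall; the glass jar, 82 mm in diameter, stands fixed on its centre, its rim 112 mm above the bench. Origin at the centre of the underside; its x axis points to the side of the jar that bears the tongue and the red dot, z up.
- lid (a joint): opening of the flat green lid, rad: 0 = flat on the jar rim (hard stop), larger = propped up at the tongue side (starts 0.25 to 0.45). Level hinge 50 mm from the jar's axis, opposite the dot, 112 mm above the bench; stiff, stays where left, moved by about 3 N at the front. Lid: disc 92 mm in diameter, 8 mm thick, centre 50 mm from the hinge; shut, its top is 120 mm above the bench.
- lid_front (a point): place to press on: on the upper face of the lid, on its middle line, 80 mm from the hinge and 16 mm in from its front edge. Its x axis points from the hinge to the tongue, z out of the lid's top.
- dot (a point): centre of the red dot, 22 mm diameter, on the outer face of the green tongue (34 mm wide, 34 mm tall) that hangs from the lid's front edge; 102 mm from the hinge; 100 mm above the bench when the lid is shut. Its x axis points out of the tongue.
- cobek: wide clay mortar bowl, 180 mm across, 50 mm tall, with its dark wooden pestle fixed in it and rising on its x side to about 105 mm above the bench and 128 mm from the centre; origin at the centre of the underside. Leave alone.
- dish_a: white ceramic sauce dish, 70 mm across, 26 mm tall, loose; origin at the centre of the underside. Leave alone.
- dish_b: blue ceramic sauce dish, 70 mm across, 26 mm tall, loose; origin at the centre of the underside. Leave alone.
- spoon: steel serving spoon, 200 mm long, lying along its x axis; origin on the bench under its middle. Leave alone.
- mirror: upright mirror in a white frame, orange handle on top. Origin at the middle of its face, x out of the face, z up. Turns about the vertical axis through the origin: at rest it faces the camera squarely, on a stop; from there it turns up to 1.5 rad clockwise seen from above. A light spring pulls it back (0.03 N m at rest, 0.09 at 1 rad). It must face half-way between lens and dot.

How it is judged:
On the way, in this order (a step that is already met when the one before it is completed fails the run):
1. the lid is pressed flat on the jar (value of joint lid below 0.05 rad), for 0.2 s.
2. the mirror is turned by its handle so that the camera sees the dot in its middle (contact force between the fingers and mirror above 1 N and x of dot in the frame of sightline above 0.1 m and y of dot in the frame of sightline between -0.02 and 0.02 m), for 0.3 s.
At the end, for the whole second after the job is handed in: Lid flat on the jar (within 0.05 rad); the fingers still hold the orange handle (over 1 N), mirror still (under 0.1 rad/s), and the camera's sight line, reflected at the mirror's middle, passes the red dot's centre within 20 mm sideways and 12 mm in height (all of step 2 and value of joint lid below 0.05 rad and angular speed of mirror below 0.1 rad/s and z of dot in the frame of sightline between -0.012 and 0.012 m); the arm keeps its last pose, push and grip.
It fails at once if the cobek is moved by more than 30 mm (distance of cobek from where it was at the start of the episode above 0.03 m).
It fails at once if a sauce dish is moved by more than 30 mm (distance of any of dish_a, dish_b from where it was at the start of the episode above 0.03 m).
It fails at once if the spoon is moved by more than 30 mm (distance of spoon from where it was at the start of the episode above 0.03 m).
It also fails if it takes over 42 s, if anything falls off the work surface, if the arm or the gripper's body presses on something with over 40 N, if the wrist force passes 120 N, or if a joint passes its speed limit or range.

## Robot

A 6-joint arm with a two-finger parallel gripper is mounted at the origin on the work surface. World frame = base frame: x ahead of the robot, y to its left, z up, the work surface at z = 0. Lengths are in m, angles in rad, forces in N, time in s.
With the tool pointing down it reaches from about 0.3 to 0.95 m from the base axis. Payload 3.1 kg.
Tool frame: the origin (TCP) lies on the centre line of the jaws, within the pads' length; the fingertips stand r.tcp_to_tips ahead of it and the grasp point (between the pads) lies 6 mm ahead of it (r.tcp_to_tips is the distance from the TCP to the fingertips, in m); y points along the fingers, x is the direction in which the jaws open and shut, and the axes are right-handed (so a half turn about y gives the same grasp; the last joint's range is limited). The gripper opens to 85 mm and grips with 20 to 120 N. Pads are 22 mm wide; open, the fingers measure 114 mm over their backs; the gripper's body (76 mm by 85 mm) begins 54 mm behind the grasp point. The pads swing forward as they close: fully open they stand 13 mm farther back than shut.
Start: joints at [-1.33, 0.308, 1.634, -0, 1.2, -0.07], TCP at [0.191, -0.595, 0.256] pointing down, gripper open.
Joint ranges: [-3.06, 3.06], [-0.79, 1.96], [0.05, 2.63], [-1.19, 4.34], [0.05, 2.64], [-2.94, 2.94]. Speed limits (rad/s): [2.79, 2.79, 3.14, 3.14, 3.14, 3.14].

## Interface

Orientations are given as a unit quaternion [w, x, y, z].
In Python, from bench import r gives the robot as it stands.
- The arm moves only by the tool drive_tool, never from a script. Its argument "series" is a list of rows, each an object of numbers: "x", "y", "z": the shift along the world's x, y, z scaled (see below); "turn": the turn about the world's z scaled (see below). A call has exactly 5 rows; each row is the pose to reach, as a shift and turn from the pose commanded when the call began; what a row does not reach only later rows make up. The controller multiplies each number of a shift by 0.8 m and each number of a turn by 30 degrees. A row lasts 1/12 s, in which the tool goes at most 41.7 mm and 7.16 degrees, less where a joint would pass 70% of its speed; a pose out of reach is approached as far as the arm can. A call with a number of a shift or a turn outside -1 to 1 is refused whole. A call with a gripper value outside its range is refused whole. "fingers" is the opening, from 0 (shut) to 1 (fully open), set as the call begins (left out, the last holds). The fingers move at their own pace and stop on an object; the grip force is fixed at half the most. Time passes only in rows, so rows that repeat a pose let the fingers close, or fill a call up. It gives the time, the measured TCP pose, the force and the opening at its end, in the units of the state.
- r.get_state(): the state, without advancing time (a new reading comes with each control period).
- r.snapshot(name): name is "side" or "top"; returns (picture, depth): 400x640x3 uint8, blue, green, red; 400x640 float32, m along the optical axis (not along the pixel's ray), 0 where there is no reading.
- r.camera_params(name): a dict with "fov_y" (degrees; the focal length in pixels is half the picture's height over the tangent of half this angle, whatever the lens; pixels are square), "cx", "cy" (the principal point, pixels), "extrinsics" (4x4, takes a point from world to camera coordinates). Camera axes: x right, y down, z forward; pixel columns grow to the right and rows downward; lengths in m; the calibration is good to about 2 mm. A picture is of the moment at which its call begins. camera_params takes no time and is no camera call.
- r.hand_in(): hands the job in, once; it reports no verdict.
The state is a dict: "time_s": time; "qpos": joint angles; "qd": joint speeds; "joint_torque": joint torques, N m; "ee_pos": TCP position; "tool_rot": TCP orientation; "ft_force": force on the tool from outside, world axes, zero at the start; "torque": the same for the moment, N m; "finger_gap": finger opening in m.
Only numpy, scipy, OpenCV 4.12 (cv2) and the standard library are available. Lean on these libraries where they do the work, as an engineer would, in place of code of your own. Each camera call takes 0.05 s, during which the arm holds its last target. There are 200 camera calls.

## Working session

There is one attempt and no reset: what is moved stays moved. The work goes in short steps, Python scripts to look and compute and a tool call to move; the robot and the scene stay as the last step left them, time stands still between calls to the robot, and variables do not carry over. Pictures are saved under pics/ and viewed, about 8 in all and at most 12, crops included, and the job is handed in when it is done.

Besides the shell and the picture viewer there is one more tool, called after "Call:" as name(argument=value, ...) on one line, values as JSON. drive_tool: Moves the arm, as the interface text tells. Shifts and turns lie within -1 to 1; 1 stands for 0.8 m of shift or 30 degrees of turn. Its arguments: {"type":"object","properties":{"series":{"type":"array","items":{"type":"object","properties":{"x":{"type":"number"},"y":{"type":"number"},"z":{"type":"number"},"turn":{"type":"number"}}}},"fingers":{"type":"number"}},"required":["series"]}

```bash
mkdir -p pics; ls
python3 - <<'E'
from bench import r
import cv2,numpy as np
print(r.get_state(), r.tcp_to_tips)
for n in("side","top"):
    p,d=r.snapshot(n); cv2.imwrite(f"pics/{n}0.png",p); np.save(f"{n}0.npy",d); print(n,r.camera_params(n))
E
```

```text
pics
{'time_s': 0.0, 'qpos': array([-1.32966861e+00,  3.09004888e-01,  1.63519087e+00,  4.24505056e-06,
        1.19973743e+00, -6.97137005e-02]), 'qd': array([ 0.00039164,  0.0007076 ,  0.00110561, -0.00062954, -0.00046048,
       -0.00144268]), 'joint_torque': array([ 5.94363210e-04, -4.15258670e+01, -2.76665193e+01, -7.05062189e-05,
        1.00614200e-02, -1.10395085e-06]), 'ee_pos': array([ 0.19094343, -0.5943024 ,  0.25504505]), 'tool_rot': array([ 0.57190437, -0.57083644,  0.4172077 , -0.41594336]), 'ft_force': array([ 0.60092158, -0.5978678 , -0.59326977]), 'torque': array([-0.00695477,  0.02531179,  0.03419236]), 'finger_gap': 0.08530460738640583} 0.025
side {'fov_y': 52.97409921637794, 'cx': 318.69170690826496, 'cy': 206.24601943575144, 'extrinsics': array([[ 0.99007334, -0.14050757,  0.00352057, -0.5525018 ],
       [-0.1054066 , -0.75884097, -0.64268953,  0.13739845],
       [ 0.0929743 ,  0.63593868, -0.76611864,  1.02761418],
       [ 0.        ,  0.        ,  0.        ,  1.        ]])}
top {'fov_y': 42.54687414819036, 'cx': 316.34652426655805, 'cy': 197.11361484164584, 'extrinsics': array([[-0.01292318, -0.99978245, -0.01637223, -0.00342115],
       [-0.98886759,  0.01520603, -0.14801915,  0.57817675],
       [ 0.14823591,  0.01427709, -0.98884897,  1.24399865],
       [ 0.        ,  0.        ,  0.        ,  1.        ]])}
```

View pics/top0.png

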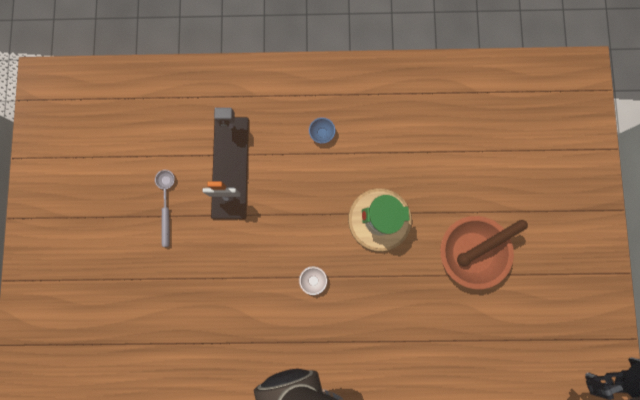

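View pics/side0.png

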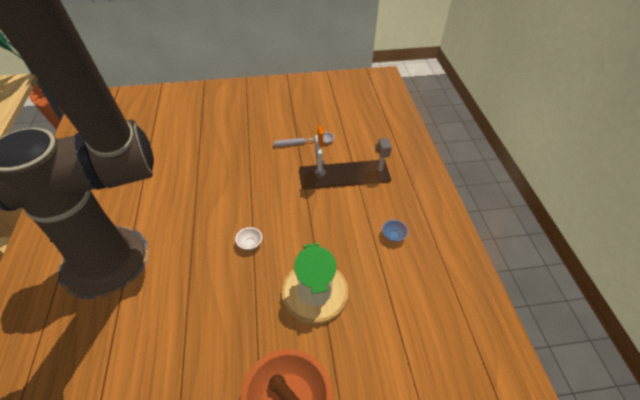

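The top view shows the stand at about (230,168), with the camera at (224,114) and the orange handle at (215,184). The turntable is at (380,220) with the tongue on its left, the cobek at (477,253), the dishes at (322,131) and (313,281), and the spoon at (165,207). In the side view the handle is at (320,133) and the lid at (315,268).

```bash
cat > h.py <<'E'
import cv2,numpy as np
from bench import r
def K(n):
    c=r.camera_params(n); f=200/np.tan(np.radians(c["fov_y"]/2)); E=np.array(c["extrinsics"]); return f,c["cx"],c["cy"],E
def ray(n,u,v):
    f,cx,cy,E=K(n); R=E[:3,:3]; return -R.T@E[:3,3], R.T@np.array([(u-cx)/f,(v-cy)/f,1.])
def plane(n,u,v,z):
    o,d=ray(n,u,v); return o+d*(z-o[2])/d[2]
def proj(n,p):
    f,cx,cy,E=K(n); q=E[:3,:3]@np.asarray(p)+E[:3,3]; return np.array([cx+f*q[0]/q[2],cy+f*q[1]/q[2]])
def tri(a,b):
    (o1,d1),(o2,d2)=ray("top",*a),ray("side",*b)
    s=np.linalg.lstsq(np.c_[d1,-d2],o2-o1,rcond=None)[0]; p,q=o1+d1*s[0],o2+d2*s[1]; return (p+q)/2,np.linalg.norm(p-q)
def cloud(n,d,m):
    f,cx,cy,E=K(n); v,u=np.nonzero(m&(d>0)); z=d[v,u]
    c=np.c_[(u-cx)/f*z,(v-cy)/f*z,z]; return (c-E[:3,3])@E[:3,:3]
def masks(p):
    h=cv2.cvtColor(p,cv2.COLOR_BGR2HSV); H,S,V=[h[...,i].astype(int) for i in range(3)]
    return dict(green=(H>45)&(H<80)&(S>120)&(V>40), orange=(H>=3)&(H<14)&(S>215)&(V>160),
      red=((H<5)|(H>174))&(S>180)&(V>60), black=(V<60), blue=(H>95)&(H<125)&(S>90), white=(S<50)&(V>150))
E
python3 - <<'E'
from h import *
for n in("top","side"):
    p=cv2.imread(f"pics/{n}0.png"); d=np.load(f"{n}0.npy"); M=masks(p)
    for k in("green","orange","red","black","blue"):
        N,L,S,C=cv2.connectedComponentsWithStats(M[k].astype(np.uint8))
        for i in range(1,N):
            if S[i,4]>=(8 if k in("red","orange") else 60):
                q=cloud(n,d,L==i)
                print(n,k,S[i],C[i].round(1),q.mean(0).round(3) if len(q) else 0, q.min(0).round(3) if len(q) else 0,q.max(0).round(3) if len(q) else 0)
def crop(n,x,y,w,h,s): return cv2.resize(cv2.imread(f"pics/{n}0.png")[y:y+h,x:x+w],None,fx=s,fy=s,interpolation=cv2.INTER_CUBIC)
a=crop("top",190,95,250,170,3.0); 
cv2.imwrite("pics/c_top.png",a)
cv2.imwrite("pics/c_side.png",crop("side",230,110,190,220,2.7))
E
```

```text
top black [232 130  15  15  76] [240.1 138.3] [0.742 0.187 0.011] [0.726 0.17  0.004] [0.764 0.207 0.017]
top black [ 586  359   54   41 1120] [617.7 382. ] [ 0.189 -0.553  0.344] [ 0.113 -0.73  -0.   ] [ 0.226 -0.449  0.578]
top black [261 369  48  18 409] [284.5 377.1] [0.202 0.047 0.337] [0.186 0.004 0.296] [0.211 0.091 0.361]
top black [292 372  46  28 385] [313.5 391.8] [ 0.188 -0.008  0.397] [ 0.085 -0.055 -0.003] [0.206 0.029 0.522]
side green [ 295  243   41   50 1452] [314.9 267.3] [ 0.524 -0.178  0.135] [ 0.481 -0.229  0.099] [ 0.569 -0.129  0.154]
side black [    0     0   151   217 14931] [ 64.3 111.1] [ 0.13  -0.041  0.459] [-0.662 -0.12  -0.468] [0.217 1.305 0.682]
side black [137 128  16  41 252] [145.6 148.3] [0.207 0.027 0.33 ] [0.196 0.001 0.289] [0.213 0.061 0.359]
side black [   0  130   49   36 1164] [ 19.9 146.7] [ 0.012 -0.009  0.39 ] [-0.03  -0.05   0.381] [0.053 0.04  0.395]
side black [305 171  13  17  93] [309.7 179.4] [0.559 0.2   0.011] [0.542 0.17  0.007] [0.581 0.234 0.016]
side black [  38  193  105  106 5729] [ 92.4 251.8] [ 0.026 -0.047  0.097] [-0.102 -0.107 -0.005] [0.103 0.028 0.238]
side black [535 208  22  34  96] [545.7 225.7] [ 1.762  0.413 -0.713] [ 1.753  0.325 -0.734] [ 1.77   0.525 -0.681]
side black [555 242  85 139 759] [605.1 320. ] [ 1.761 -0.077 -0.715] [ 1.75  -0.324 -0.746] [ 1.771  0.316 -0.664]
side blue [385 227  12  12  89] [390.5 233.2] [ 0.749 -0.024  0.006] [ 0.734 -0.042  0.002] [ 0.765 -0.006  0.014]
```

View pics/c_top.png

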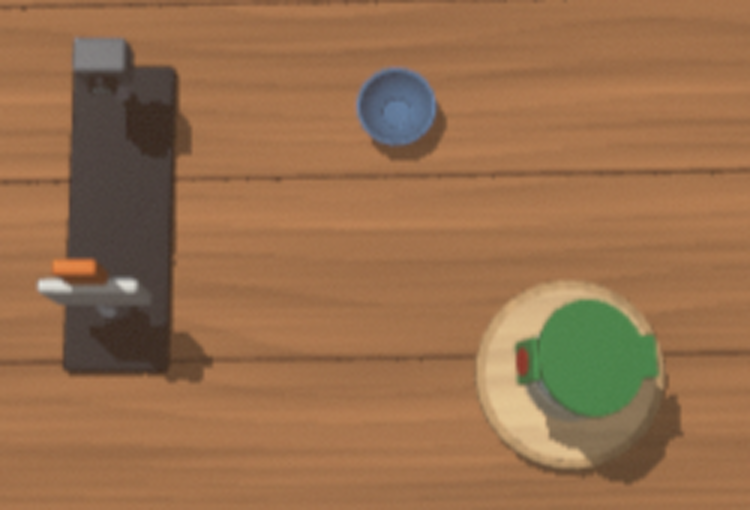

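View pics/c_side.png

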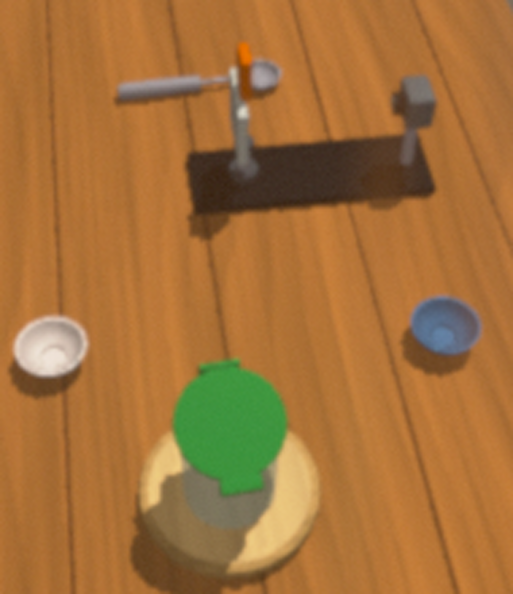

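Run:
```python
from h import *
for n in("top","side"):
    p=cv2.imread(f"pics/{n}0.png"); d=np.load(f"{n}0.npy")
    h=cv2.cvtColor(p,cv2.COLOR_BGR2HSV).astype(int); H,S,V=h[...,0],h[...,1],h[...,2]
    pts={"top":[(215,184),(385,215),(365,216),(230,165),(360,230)],"side":[(321,131),(315,268),(345,180),(290,300)]}[n]
    print(n,[(q,h[q[1],q[0]].tolist()) for q in pts])
    g=((H>45)&(H<85)&(S>90)).astype(np.uint8); g[:,:150]=0; g[:60]=0
    o=((H<14)&(S>190)&(V>140)).astype(np.uint8)
    x0,y0,x1,y1=(195,170,240,200) if n=="top" else (305,118,340,150)
    oo=np.zeros_like(o); oo[y0:y1,x0:x1]=o[y0:y1,x0:x1]
    for k,m in(("green",g),("orange",oo)):
        v,u=np.nonzero(m); q=cloud(n,d,m>0)
        print(k,len(u),"px",u.mean().round(2),v.mean().round(2),cv2.boundingRect(m),"rect",cv2.minAreaRect(np.c_[u,v].astype(np.float32)),"med",np.median(q,0).round(4),q.min(0).round(3),q.max(0).round(3))
        if k=="green":
            e=cv2.erode(m,np.ones((3,3),np.uint8)); q=cloud(n,d,e>0); c=q.mean(0)
            # tongue & lid: robust plane
            for _ in range(5):
                nn=np.linalg.svd(q-q.mean(0))[2][2]; nn*=np.sign(nn[2]); r_=np.abs((q-q.mean(0))@nn); q=q[r_<max(.004,2*r_.std())]
            print(" plane n",nn.round(3),"tilt",np.arccos(nn[2]).round(3),"dir",np.degrees(np.arctan2(-nn[1],-nn[0])).round(1),"c",q.mean(0).round(4))
    sat=(S<115)&(V<100)
    q=cloud(n,d,sat); q=q[(abs(q[:,2]-.012)<.02)&(q[:,0]>.4)&(q[:,0]<.85)&(q[:,1]>.1)&(q[:,1]<.3)]
    print("plate cloud",len(q),np.median(q,0).round(4),cv2.minAreaRect(q[:,:2].astype(np.float32)))
    q=cloud(n,d,(H>5)&(H<30)&(S<150)&(V>110)); q=q[(abs(q[:,2]-.02)<.007)&(abs(q[:,0]-.52)<.12)&(abs(q[:,1]+.15)<.13)]
    print("tt",len(q),np.median(q,0).round(4),cv2.minEnclosingCircle(q[:,:2].astype(np.float32)) if len(q) else 0)
```

```text
top [((215, 184), [12, 175, 220]), ((385, 215), [59, 109, 133]), ((365, 216), [8, 161, 127]), ((230, 165), [11, 55, 74]), ((360, 230), [18, 89, 223])]
green 1180 px 386.69 213.97 (363, 195, 46, 39) rect ((385.6400146484375, 214.48001098632812), (41.200008392333984, 37.60000228881836), 36.86989212036133) med [ 0.5224 -0.1745  0.1375] [ 0.478 -0.227  0.115] [ 0.567 -0.12   0.158]
 plane n [ 0.013 -0.345  0.938] tilt 0.353 dir 92.1 c [ 0.5219 -0.175   0.1373]<stdin>:13: RuntimeWarning: Mean of empty slice.
  ret = ret.dtype.type(ret / rcount)
  return _methods._mean(a, axis=axis, dtype=dtype,
  ret = um.true_divide(
Traceback (most recent call last):
ValueError: zero-size array to reduction operation minimum which has no identity
```

Run:
```python
from h import *
for n in("top","side"):
    p=cv2.imread(f"pics/{n}0.png"); d=np.load(f"{n}0.npy")
    h=cv2.cvtColor(p,cv2.COLOR_BGR2HSV).astype(int); H,S,V=h[...,0],h[...,1],h[...,2]
    f,cx,cy,E=K(n); uu,vv=np.meshgrid(np.arange(640),np.arange(400))
    P=(np.stack([(uu-cx)/f*d,(vv-cy)/f*d,d],-1)-E[:3,3])@E[:3,:3]; P[d<=0]=9
    X,Y,Z=P[...,0],P[...,1],P[...,2]
    near=(X>.45)&(X<.85)&(Y>.1)&(Y<.32)
    def rep(k,m):
        v,u=np.nonzero(m); q=P[m]
        print(n,k,len(u), "" if not len(u) else (u.mean().round(2),v.mean().round(2),(u.min(),u.max(),v.min(),v.max()),np.median(q,0).round(4),q.min(0).round(3),q.max(0).round(3))); return q
    rep("handle",near&(X<.68)&(Z>.142)&(S>120))
    rep("frame",near&(X<.68)&(Z>.075)&(S<70))
    rep("cam",near&(X>.68)&(Z>.09))
    q=rep("plate",near&(abs(Z-.012)<.02)&(S<115)&(V<105)); print(cv2.minAreaRect(q[:,:2].astype(np.float32)))
    q=rep("tt",(abs(Z-.02)<.007)&(abs(X-.52)<.12)&(abs(Y+.15)<.13)); print(cv2.minEnclosingCircle(q[:,:2].astype(np.float32)))
    g=((H>45)&(H<85)&(S>90)&(abs(X-.52)<.1)&(abs(Y+.17)<.12))
    q=rep("green",g); 
    for _ in range(6):
        c=q.mean(0); nn=np.linalg.svd(q-c)[2][2]; nn*=np.sign(nn[2]); rr=np.abs((q-c)@nn); q=q[rr<max(.003,2*rr.std())]
    print(" plane",nn.round(3),np.arccos(nn[2]).round(3),np.degrees(np.arctan2(-nn[1],-nn[0])).round(1),c.round(4))
    rep("red",(H<10)&(S>150)&(V<150)&(Z>.08)&(abs(X-.52)<.1)&(abs(Y+.12)<.1))
    rep("dishes+",(Z>.015)&(Z<.03)&(abs(X-.75)<.05)&(abs(Y+.02)<.06))
    rep("dish_w",(Z>.015)&(Z<.03)&(abs(X-.42)<.05)&(abs(Y-0)<.07))
```

```text
top handle 111 (np.float64(215.95), np.float64(184.96), (np.int64(207), np.int64(225), np.int64(182), np.int64(188)), array([0.5882, 0.2115, 0.1828]), array([0.584, 0.198, 0.145]), array([0.596, 0.233, 0.189]))
top frame 258 (np.float64(221.54), np.float64(192.22), (np.int64(203), np.int64(239), np.int64(188), np.int64(196)), array([0.5802, 0.2109, 0.1291]), array([0.578, 0.175, 0.076]), array([0.591, 0.253, 0.166]))
top cam 323 (np.float64(223.66), np.float64(116.09), (np.int64(214), np.int64(233), np.int64(108), np.int64(126)), array([0.7689, 0.2098, 0.1175]), array([0.749, 0.189, 0.09 ]), array([0.79 , 0.234, 0.126]))
top plate 2958 (np.float64(230.45), np.float64(167.75), (np.int64(211), np.int64(248), np.int64(117), np.int64(218)), array([0.6698, 0.2091, 0.0119]), array([ 0.532,  0.167, -0.002]), array([0.804, 0.261, 0.032]))
((0.6678791046142578, 0.21375304460525513), (0.092511385679245, 0.2721565365791321), 89.49462127685547)
top tt 1685 (np.float64(375.34), np.float64(223.49), (np.int64(349), np.int64(411), np.int64(189), np.int64(251)), array([ 0.4986, -0.1503,  0.0201]), ar
[... 2327 characters left out ...]
1), np.float64(267.63), (np.int64(295), np.int64(335), np.int64(243), np.int64(293)), array([ 0.524 , -0.1783,  0.1347]), array([ 0.481, -0.229,  0.078]), array([ 0.569, -0.129,  0.154]))
 plane [ 0.017 -0.344  0.939] 0.352 92.8 [ 0.524  -0.1786  0.1346]
side red 0 
side dishes+ 205 (np.float64(395.22), np.float64(228.42), (np.int64(382), np.int64(407), np.int64(220), np.int64(241)), array([ 0.7646, -0.0145,  0.0225]), array([ 0.723, -0.061,  0.015]), array([0.791, 0.007, 0.027]))
side dish_w 109 (np.float64(254.88), np.float64(235.76), (np.int64(247), np.int64(261), np.int64(228), np.int64(249)), array([0.3919, 0.0132, 0.0223]), array([ 0.37 , -0.034,  0.015]), array([0.406, 0.036, 0.028]))
```

Run:
```python
from h import *
from scipy.spatial.transform import Rotation as R
s=r.get_state(); q=s["tool_rot"]; m=R.from_quat([q[1],q[2],q[3],q[0]]).as_matrix(); print(m.round(3))
x=m[:,0]; print("jaw yaw",np.degrees(np.arctan2(x[1],x[0])))
print((np.array([.522,-.146,.20])-s["ee_pos"])/.8)
```

```text
[[ 0.306 -0.     0.952]
 [-0.952  0.002  0.306]
 [-0.002 -1.     0.   ]]
jaw yaw -72.19400284153473
[ 0.41382117  0.56049201 -0.06894513]
```

Call:
drive_tool(series=[{"x":0.03,"y":0.04,"turn":0.16},{"x":0.06,"y":0.08,"turn":0.32},{"x":0.09,"y":0.12,"turn":0.48},{"x":0.12,"y":0.16,"turn":0.64},{"x":0.15,"y":0.2,"turn":0.8}], fingers=0)

```text
$.series[0]: bad value
```

Call:
drive_tool(series=[{"x":0.03,"y":0.04,"turn":0.16},{"x":0.06,"y":0.08,"turn":0.32},{"x":0.09,"y":0.12,"turn":0.48},{"x":0.12,"y":0.16,"turn":0.64},{"x":0.15,"y":0.2,"turn":0.8}])

```text
$.series[0]: bad value
```

Call:
drive_tool(series=[{"x":0.03,"y":0.04,"z":-0.014,"turn":0.16},{"x":0.06,"y":0.08,"z":-0.028,"turn":0.32},{"x":0.09,"y":0.12,"z":-0.042,"turn":0.48},{"x":0.114,"y":0.16,"z":-0.056,"turn":0.64},{"x":0.114,"y":0.16,"z":-0.07,"turn":0.8}])

```text
time_s: 0.52
ee_pos: [0.2845, -0.4606, 0.1985]
tool_rot: [0.649, -0.645, 0.287, -0.285]
ft_force: [0.2, 0.3, 0.1]
finger_gap: 0.0856
```

Call:
drive_tool(series=[{"x":0.03,"y":0.04,"z":0,"turn":0.16},{"x":0.06,"y":0.08,"z":0,"turn":0.32},{"x":0.09,"y":0.12,"z":0,"turn":0.48},{"x":0.12,"y":0.16,"z":0,"turn":0.64},{"x":0.15,"y":0.2,"z":0,"turn":0.8}], fingers=0)

```text
time_s: 0.93
ee_pos: [0.4027, -0.3052, 0.1999]
tool_rot: [0.692, -0.692, 0.147, -0.147]
ft_force: [0.6, 0.0, 0.5]
finger_gap: 0.0257
```

Call:
drive_tool(series=[{"x":0.03,"y":0.04,"z":0,"turn":0.16},{"x":0.06,"y":0.08,"z":0,"turn":0.32},{"x":0.09,"y":0.12,"z":0,"turn":0.48},{"x":0.12,"y":0.16,"z":0,"turn":0.64},{"x":0.146,"y":0.193,"z":0,"turn":0.78}])

```text
time_s: 1.35
ee_pos: [0.5199, -0.1501, 0.1999]
tool_rot: [0.707, -0.707, 0.003, -0.003]
ft_force: [-0.6, -0.6, 0.2]
finger_gap: -0.0002
```

```bash
python3 -c "
from bench import r
s=r.get_state();print(s['time_s'],s['ee_pos'],s['tool_rot'],s['ft_force'],s['finger_gap'])"
```

```text
1.35 [ 0.51990866 -0.15009896  0.19994706] [ 0.70732687 -0.70687261  0.0032615  -0.00302771] [-0.56592176 -0.56678742  0.23291426] -0.00023032682768779085
```

Call:
drive_tool(series=[{"x":0,"y":0,"z":-0.015,"turn":0},{"x":0,"y":0,"z":-0.028,"turn":0},{"x":0,"y":0.001,"z":-0.038,"turn":0},{"x":0,"y":0.002,"z":-0.047,"turn":0},{"x":0,"y":0.004,"z":-0.055,"turn":0}])

```text
time_s: 1.77
ee_pos: [0.518, -0.1502, 0.1553]
tool_rot: [0.707, -0.707, 0.006, -0.005]
ft_force: [0.1, 1.7, 3.8]
finger_gap: 0.0001
```

Call:
drive_tool(series=[{"x":0,"y":0.001,"z":-0.005,"turn":0},{"x":0,"y":0.001,"z":-0.009,"turn":0},{"x":0,"y":0.002,"z":-0.012,"turn":0},{"x":0,"y":0.002,"z":-0.014,"turn":0},{"x":0,"y":0.002,"z":-0.014,"turn":0}])

```text
time_s: 2.18
ee_pos: [0.5189, -0.1484, 0.1451]
tool_rot: [-0.707, 0.707, -0.005, 0.005]
ft_force: [0.1, -0.3, 0.1]
finger_gap: -0.0
```

Call:
drive_tool(series=[{"x":0,"y":0,"z":-0.002,"turn":0},{"x":0,"y":0,"z":-0.004,"turn":0},{"x":0,"y":0,"z":-0.005,"turn":0},{"x":0,"y":0,"z":-0.005,"turn":0},{"x":0,"y":0,"z":-0.005,"turn":0}])

```text
time_s: 2.6
ee_pos: [0.5193, -0.1484, 0.1446]
tool_rot: [-0.707, 0.707, -0.005, 0.005]
ft_force: [-7.8, 0.9, 20.6]
finger_gap: -0.0
```

Call:
drive_tool(series=[{"x":0,"y":0,"z":0.025,"turn":0},{"x":0,"y":0,"z":0.07,"turn":0},{"x":0.01,"y":0.02,"z":0.11,"turn":0},{"x":0.02,"y":0.06,"z":0.137,"turn":0},{"x":0.03,"y":0.11,"z":0.137,"turn":0}], fingers=1)

```text
time_s: 3.02
ee_pos: [0.5477, -0.0616, 0.2573]
tool_rot: [-0.706, 0.708, -0.001, 0.011]
ft_force: [1.1, -0.4, 1.4]
finger_gap: 0.0606
```

Call:
drive_tool(series=[{"x":0.01,"y":0.05,"z":0,"turn":0},{"x":0.02,"y":0.1,"z":0,"turn":0},{"x":0.03,"y":0.15,"z":0,"turn":0},{"x":0.04,"y":0.19,"z":0,"turn":0},{"x":0.04,"y":0.19,"z":0,"turn":0}])

```text
time_s: 3.43
ee_pos: [0.5764, 0.0979, 0.2508]
tool_rot: [0.708, -0.706, 0.002, -0.004]
ft_force: [0.2, -0.8, 0.2]
finger_gap: 0.0857
```

```bash
cat > look.py <<'E'
from h import *
import sys
t=sys.argv[1]; s=r.get_state(); print(s['time_s'],s['ee_pos'],s['tool_rot'],s['ft_force'],s['finger_gap'])
for n in("top","side"):
    p,d=r.snapshot(n); cv2.imwrite(f"pics/{n}{t}.png",p)
    h=cv2.cvtColor(p,cv2.COLOR_BGR2HSV).astype(int); H,S,V=h[...,0],h[...,1],h[...,2]
    f,cx,cy,E=K(n); uu,vv=np.meshgrid(np.arange(640),np.arange(400))
    P=(np.stack([(uu-cx)/f*d,(vv-cy)/f*d,d],-1)-E[:3,3])@E[:3,:3]; P[d<=0]=9
    X,Y,Z=P[...,0],P[...,1],P[...,2]
    def rep(k,m):
        v,u=np.nonzero(m); q=P[m]
        print(n,k,len(u),"" if not len(u) else (u.mean().round(1),v.mean().round(1),np.median(q,0).round(4),q.min(0).round(3),q.max(0).round(3))); return q
    q=rep("green",(H>45)&(H<85)&(S>90)&(abs(X-.52)<.1)&(abs(Y+.17)<.12))
    if len(q)>50:
        for _ in range(6):
            c=q.mean(0); nn=np.linalg.svd(q-c)[2][2]; nn*=np.sign(nn[2]); rr=np.abs((q-c)@nn); q=q[rr<max(.003,2*rr.std())]
        print(" plane",nn.round(3),c.round(4))
    rep("red",(H<10)&(S>150)&(V<150)&(Z>.07)&(abs(X-.52)<.1)&(abs(Y+.12)<.1))
    near=(abs(X-.59)<.06)&(abs(Y-.214)<.06)
    rep("orange",near&(Z>.142)&(S>120)&(V>90))
    q=rep("frame",near&(Z>.08)&(Z<.142)&(S<70))
    if len(q)>10: print(cv2.minAreaRect(q[:,:2].astype(np.float32)), "line yaw",np.degrees(np.arctan2(*np.linalg.svd((q-q.mean(0))[:,:2])[2][0][::-1])))
E
python3 look.py 1
```

```text
3.4333 [0.57635705 0.09786813 0.25081297] [ 0.70832497 -0.70587156  0.00211939 -0.00407321] [ 0.19474828 -0.83464568  0.24840763] 0.0856738939869765
top green 1252 (np.float64(384.5), np.float64(214.8), array([ 0.5223, -0.1713,  0.1197]), array([ 0.479, -0.225,  0.112]), array([ 0.568, -0.119,  0.128]))
 plane [-0.001 -0.004  1.   ] [ 0.5219 -0.171   0.1197]
top red 0 
top orange 54 (np.float64(220.1), np.float64(185.5), array([0.5877, 0.203 , 0.1803]), array([0.584, 0.198, 0.148]), array([0.595, 0.215, 0.188]))
top frame 159 (np.float64(226.9), np.float64(192.1), array([0.5802, 0.196 , 0.129 ]), array([0.578, 0.176, 0.08 ]), array([0.59 , 0.253, 0.141]))
((0.5845014452934265, 0.2144327461719513), (0.07736475020647049, 0.01208224892616272), 88.67271423339844) line yaw -88.69479469674702
side green 1268 (np.float64(314.6), np.float64(270.0), array([ 0.524 , -0.1747,  0.1188]), array([ 0.48 , -0.228,  0.085]), array([ 0.568, -0.121,  0.123]))
 plane [0.002 0.    1.   ] [ 0.5238 -0.1747  0.1188]
side red 0 
side orange 79 (np.float64(320.2), np.float64(136.1), array([0.5898, 0.2002, 0.1749]), array([0.585, 0.196, 0.142]), array([0.597, 0.225, 0.187]))
side frame 121 (np.float64(318.1), np.float64(152.5), array([0.5836, 0.1858, 0.128 ]), array([0.58 , 0.174, 0.082]), array([0.591, 0.253, 0.137]))
((0.5858350396156311, 0.213700532913208), (0.07918083667755127, 0.011255787685513496), 88.61331176757812) line yaw -88.83459199932562
```

Call:
drive_tool(series=[{"x":0.005,"y":0.04,"z":0,"turn":0},{"x":0.01,"y":0.08,"z":0,"turn":0},{"x":0.015,"y":0.12,"z":0,"turn":0},{"x":0.018,"y":0.145,"z":0,"turn":0},{"x":0.018,"y":0.145,"z":0,"turn":0}], fingers=1)

```text
time_s: 3.95
ee_pos: [0.59, 0.2101, 0.2505]
tool_rot: [0.708, -0.707, 0.004, -0.005]
ft_force: [-0.1, -0.1, 0.1]
finger_gap: 0.0852
```

Call:
drive_tool(series=[{"x":0,"y":0,"z":-0.03,"turn":0},{"x":0,"y":0,"z":-0.055,"turn":0},{"x":0,"y":0,"z":-0.08,"turn":0},{"x":0,"y":0,"z":-0.098,"turn":0},{"x":0,"y":0,"z":-0.098,"turn":0}])

```text
time_s: 4.37
ee_pos: [0.5868, 0.2049, 0.168]
tool_rot: [-0.706, 0.708, -0.008, 0.003]
ft_force: [-0.5, -0.4, -0.4]
finger_gap: 0.0853
```

```bash
python3 look.py 2|head -1
python3 - <<'E'
import cv2
a=cv2.imread('pics/top2.png')[120:260,180:420];b=cv2.imread('pics/side2.png')[90:300,220:420]
cv2.imwrite('pics/v2.png',cv2.vconcat([cv2.resize(a,(400,233)),cv2.resize(b,(400,360))]) if 0 else cv2.hconcat([cv2.resize(a,(400,400)),cv2.resize(b,(400,400))]))
E
```

```text
4.3667 [0.58675871 0.20489634 0.16797891] [-0.70596686  0.70818928 -0.00838426  0.00290476] [-0.53779573 -0.36867378 -0.37494948] 0.08528170344050962
```

View pics/v2.png

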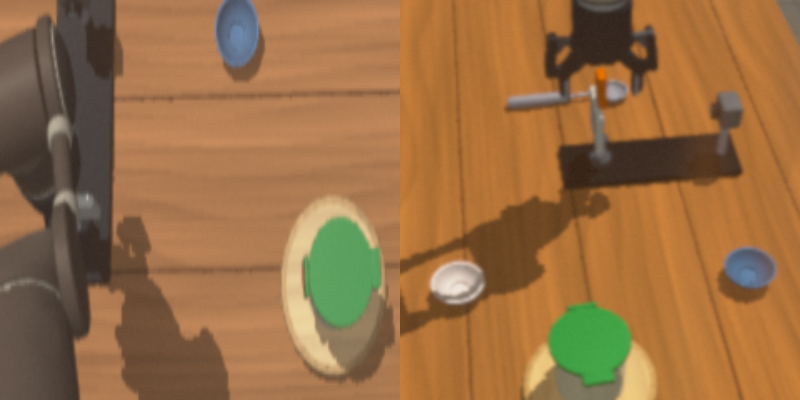

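The picture shows the fingers straddling the orange handle, at about (600,85) in its right half, and the lid lying flat. I'll correct the small offset, then close.

Call:
drive_tool(series=[{"x":0.003,"y":0.005,"z":0.004,"turn":0},{"x":0.005,"y":0.01,"z":0.005,"turn":0},{"x":0.005,"y":0.01,"z":0.005,"turn":0},{"x":0.005,"y":0.01,"z":0.005,"turn":0},{"x":0.005,"y":0.01,"z":0.005,"turn":0}])

```text
time_s: 4.88
ee_pos: [0.5939, 0.2164, 0.1771]
tool_rot: [0.707, -0.707, 0.004, -0.005]
ft_force: [0.9, -0.1, 0.7]
finger_gap: 0.0854
```

Call:
drive_tool(series=[{"x":-0.003,"y":-0.003,"z":-0.005,"turn":0},{"x":-0.003,"y":-0.003,"z":-0.005,"turn":0},{"x":-0.003,"y":-0.003,"z":-0.005,"turn":0},{"x":-0.003,"y":-0.003,"z":-0.005,"turn":0},{"x":-0.003,"y":-0.003,"z":-0.005,"turn":0}])

```text
time_s: 5.3
ee_pos: [0.5911, 0.2137, 0.1722]
tool_rot: [-0.707, 0.707, -0.005, 0.005]
ft_force: [0.0, 0.3, 0.0]
finger_gap: 0.0856
```

Call:
drive_tool(series=[{"x":0,"y":0,"z":0,"turn":0},{"x":0,"y":0,"z":0,"turn":0},{"x":0,"y":0,"z":0,"turn":0},{"x":0,"y":0,"z":0,"turn":0},{"x":0,"y":0,"z":0,"turn":0}], fingers=0)

```text
time_s: 5.72
ee_pos: [0.5911, 0.2137, 0.1723]
tool_rot: [0.707, -0.707, 0.005, -0.005]
ft_force: [1.3, -0.5, -0.1]
finger_gap: 0.0257
```

Call:
drive_tool(series=[{"x":0,"y":0,"z":0,"turn":0},{"x":0,"y":0,"z":0,"turn":0},{"x":0,"y":0,"z":0,"turn":0},{"x":0,"y":0,"z":0,"turn":0},{"x":0,"y":0,"z":0,"turn":0}])

```text
time_s: 6.13
ee_pos: [0.5901, 0.2137, 0.1724]
tool_rot: [-0.707, 0.707, -0.006, 0.004]
ft_force: [-5.0, -1.0, 4.3]
finger_gap: 0.0115
```

Run:
```python
from h import *
from scipy.spatial.transform import Rotation as R
s=r.get_state(); q=s["tool_rot"]; x=R.from_quat([q[1],q[2],q[3],q[0]]).as_matrix()[:,0]
print(s["ee_pos"],s["ft_force"],s["torque"],s["finger_gap"],"yaw",np.degrees(np.arctan2(x[1],x[0])))
```

```text
[0.59009181 0.21374439 0.17241027] [-4.99330802 -0.96560124  4.25405421] [-0.0657154   0.64898294 -0.08657645] 0.011469352307309767 yaw -0.7923705259023222
```

Call:
drive_tool(series=[{"x":0,"y":0,"z":0,"turn":-0.11},{"x":0,"y":0,"z":0,"turn":-0.22},{"x":0,"y":0,"z":0,"turn":-0.34},{"x":0,"y":0,"z":0,"turn":-0.45},{"x":0,"y":0,"z":0,"turn":-0.56}])

```text
time_s: 6.55
ee_pos: [0.5896, 0.2138, 0.1724]
tool_rot: [-0.698, 0.699, -0.11, 0.108]
ft_force: [-6.5, -0.4, 4.5]
finger_gap: 0.0112
```

Call:
drive_tool(series=[{"x":0,"y":0,"z":0,"turn":-0.11},{"x":0,"y":0,"z":0,"turn":-0.22},{"x":0,"y":0,"z":0,"turn":-0.34},{"x":0,"y":0,"z":0,"turn":-0.45},{"x":0,"y":0,"z":0,"turn":-0.56}])

```text
time_s: 6.97
ee_pos: [0.5891, 0.2141, 0.1724]
tool_rot: [-0.675, 0.676, -0.211, 0.208]
ft_force: [-8.1, 0.2, 5.6]
finger_gap: 0.0114
```

Call:
drive_tool(series=[{"x":0,"y":0,"z":0,"turn":-0.12},{"x":0,"y":0,"z":0,"turn":-0.24},{"x":0,"y":0,"z":0,"turn":-0.36},{"x":0,"y":0,"z":0,"turn":-0.48},{"x":0,"y":0,"z":0,"turn":-0.567}])

```text
time_s: 7.38
ee_pos: [0.5888, 0.2144, 0.1724]
tool_rot: [-0.636, 0.638, -0.309, 0.306]
ft_force: [-8.9, 1.6, 6.8]
finger_gap: 0.0113
```

Call:
drive_tool(series=[{"x":0,"y":0,"z":0,"turn":0},{"x":0,"y":0,"z":0,"turn":0},{"x":0,"y":0,"z":0,"turn":0},{"x":0,"y":0,"z":0,"turn":0},{"x":0,"y":0,"z":0,"turn":0}])

```text
time_s: 7.8
ee_pos: [0.5887, 0.2144, 0.1724]
tool_rot: [-0.637, 0.638, -0.308, 0.305]
ft_force: [-8.3, 1.7, 6.2]
finger_gap: 0.0114
```

```bash
python3 look.py 3
python3 - <<'E'
from h import *
from scipy.spatial.transform import Rotation as R
s=r.get_state(); q=s["tool_rot"]; x=R.from_quat([q[1],q[2],q[3],q[0]]).as_matrix()[:,0]
print(s["ft_force"],s["torque"],"yaw",np.degrees(np.arctan2(x[1],x[0])))
a=cv2.imread('pics/top3.png')[140:240,180:280];b=cv2.imread('pics/side3.png')[90:190,270:370]
cv2.imwrite('pics/v3.png',cv2.hconcat([cv2.resize(a,(400,400),interpolation=2),cv2.resize(b,(400,400),interpolation=2)]))
E
```

```text
7.8 [0.58874825 0.21440299 0.17241458] [-0.63654865  0.63792751 -0.3082059   0.30473502] [-8.33575819  1.6914696   6.16698797] 0.011397977673989321
top green 1242 (np.float64(384.5), np.float64(214.8), array([ 0.5223, -0.1714,  0.1197]), array([ 0.477, -0.224,  0.112]), array([ 0.568, -0.119,  0.128]))
 plane [ 0.007 -0.003  1.   ] [ 0.5226 -0.1719  0.1197]
top red 0 
top orange 10 (np.float64(194.6), np.float64(184.1), array([0.5725, 0.2194, 0.2602]), array([0.558, 0.201, 0.15 ]), array([0.582, 0.272, 0.48 ]))
top frame 79 (np.float64(226.5), np.float64(199.5), array([0.5629, 0.1986, 0.1306]), array([0.554, 0.191, 0.081]), array([0.582, 0.209, 0.14 ]))
((0.5681903958320618, 0.20291776955127716), (0.030748415738344193, 0.011916585266590118), 28.368289947509766) line yaw -153.4782893968772
side green 1264 (np.float64(314.6), np.float64(269.9), array([ 0.524 , -0.1745,  0.1187]), array([ 0.48 , -0.227,  0.084]), array([ 0.569, -0.12 ,  0.124]))
 plane [-0.003  0.003  1.   ] [ 0.5236 -0.1743  0.1188]
side red 0 
side orange 184 (np.float64(317.5), np.float64(117.1), array([0.5792, 0.2063, 0.2079]), array([0.543, 0.166, 0.142]), array([0.639, 0.266, 0.357]))
side frame 281 (np.float64(318.1), np.float64(151.2), array([0.5855, 0.2103, 0.109 ]), array([0.558, 0.19 , 0.081]), array([0.62 , 0.245, 0.136]))
((0.5893486738204956, 0.21473191678524017), (0.08057321608066559, 0.013427029363811016), 39.24696731567383) line yaw -142.53673692350318
[-9.74922183  1.60319777  5.42211881] [0.13376476 1.06216611 0.08598799] yaw -51.36702713321865
```

View pics/v3.png

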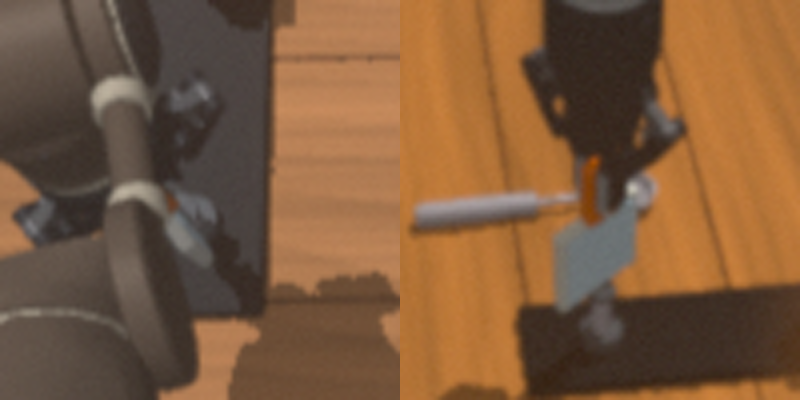

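The crops show the mirror turned about half-way, with its face towards the jar and the fingers still on the orange handle at about (590,190). I'll refine the angle numerically.

Run:
```python
from h import *
def PC(n,p,d):
    h=cv2.cvtColor(p,cv2.COLOR_BGR2HSV).astype(int)
    f,cx,cy,E=K(n); uu,vv=np.meshgrid(np.arange(640),np.arange(400))
    P=(np.stack([(uu-cx)/f*d,(vv-cy)/f*d,d],-1)-E[:3,3])@E[:3,:3]; P[d<=0]=9
    return h,P
# stand yaw from the plate's long right edge (side0/top0)
for n in("top","side"):
    h,P=PC(n,cv2.imread(f"pics/{n}0.png"),np.load(f"{n}0.npy"))
    m=(h[...,1]<115)&(h[...,2]<105)&(abs(P[...,2]-.012)<.006)&(abs(P[...,1]-.214)<.06)
    q=P[m]; E=[]
    for x in np.arange(.545,.795,.01):
        s=q[abs(q[:,0]-x)<.005]
        if len(s)>3: E.append((x,s[:,1].min(),s[:,1].max()))
    E=np.array(E)
    for c in(1,2):
        k=np.ones(len(E),bool)
        for _ in range(4):
            a=np.polyfit(E[k,0],E[k,c],1); k=abs(np.polyval(a,E[:,0])-E[:,c])<.003
        print(n,"edge yaw",np.degrees(np.arctan(a[0])).round(2),"y@.59",np.polyval(a,.591).round(4),k.sum(),len(E))
Q=[];T=[]
for i in range(6):
    for n in("side","top"):
        p,d=r.snapshot(n); h,P=PC(n,p,d); H,S=h[...,0],h[...,1]
        if n=="side":
            Q.append(P[(abs(P[...,0]-.59)<.05)&(abs(P[...,1]-.212)<.05)&(P[...,2]>.075)&(P[...,2]<.128)&(S<90)])
        g=P[(H>45)&(H<85)&(S>90)&(abs(P[...,0]-.52)<.1)&(abs(P[...,1]+.17)<.12)]
        T.append(((g[g[:,1]>-.1225,0].min()+g[g[:,1]>-.1225,0].max())/2,g[:,1].max(),(g[g[:,1]<-.222,0].min()+g[g[:,1]<-.222,0].max())/2 if (g[:,1]<-.222).any() else np.nan, g[:,1].min(),(g[:,0].min()+g[:,0].max())/2))
q=np.vstack(Q)
for _ in range(12):
    c=q.mean(0); nn=np.linalg.svd(q-c,full_matrices=0)[2][2]; nn*=-np.sign(nn[1]); e=(q-c)@nn; q=q[abs(e)<max(.0025,2*e.std())]
print("mirror n",nn.round(3),"yaw",np.degrees(np.arctan2(nn[1],nn[0])),"c",c,len(q),e.std())
T=np.array(T); print("side",np.nanmean(T[::2],0).round(4),"top",np.nanmean(T[1::2],0).round(4))
```

```text
top edge yaw -1.23 y@.59 0.1709 25 25
top edge yaw -0.68 y@.59 0.2578 21 25
side edge yaw 0.91 y@.59 0.1762 11 17
side edge yaw -3.35 y@.59 0.2464 3 17
mirror n [ 0.623 -0.782 -0.002] yaw -51.456845487959264 c [0.58896378 0.21399055 0.10199846] 1509 0.0010389512063148222
side [ 0.5239 -0.1198  0.5259 -0.2275  0.5243] top [ 0.5203 -0.1191  0.5256 -0.2251  0.5225]
```

```bash
python3 -c "
from bench import r
print(r.hand_in()); s=r.get_state(); print(s['time_s'],s['ee_pos'],s['ft_force'],s['finger_gap'])"
```

```text
the job is handed in; nothing more can be done
None
the job is handed in; nothing more can be done
```

I pressed the lid flat, then gripped the orange handle and turned the mirror about 50.6° clockwise. The job is handed in with the handle still held, and no verdict was reported.

**Last checks:**
- **Lid:** the fitted plane is level to within 0.01 rad, with its top at about 0.119–0.120 m.
- **Mirror:** its face is at a yaw of -51.5°. That puts the reflected sight line at about -102.0°, against about -101.6° to the dot, so it should pass roughly 2 mm to the side of the dot (20 mm allowed).
- **Grip:** the fingers have stopped on the handle at an 11.4 mm opening. The wrist force is about 11 N and the arm is still.

**Doubts:**
- The red dot wasn't visible once the lid was shut, so I worked out its position from the tongue and the turntable. The two cameras differ by about 3.5 mm on it, which is within the margin.
- The stand's yaw (about -1°) comes from the top view only, because its edges were unusable in the side view.
- I didn't re-measure the cobek, dishes or spoon. The tool passed above them, and the pictures showed no contact.

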